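# Set a pipe in the cut-off jig

## Robot

A 6-joint arm with a two-finger parallel gripper is mounted at the origin on a cart in front of the work surface, level with it; the furniture and walls round the work are solid. World frame = base frame: x ahead of the robot, y to its left, z up, the work surface at z = 0. Lengths are in m, angles in rad, forces in N, time in s.
With the tool pointing down it reaches from about 0.35 to 0.775 m from the base axis. Payload 5.5 kg.
Tool frame: the origin (TCP) lies at the very end of the fingers, on their centre line; the grasp point (between the pads) lies 19 mm behind it; z points along the fingers, y is the line along which they close (so a half turn about z gives the same grasp; the last joint's range is limited). The gripper opens to 85 mm and grips with 20 to 120 N. Pads are 22 mm wide; open, the fingers measure 114 mm over their backs; the gripper's body (76 mm by 85 mm) begins 54 mm behind the grasp point. The pads swing forward as they close: fully open they stand 13 mm farther back than shut.
Start: joints at [1.058, 0.313, 0.046, 1.304, 0, 1.431], TCP at [0.209, 0.536, 0.231] pointing down, gripper open.
Joint ranges: [-2.76, 2.76], [-0.86, 1.69], [-1.03, 1.26], [-2.2, 2.34], [-1.47, 1.5], [-3.14, 3.14]. Speed limits (rad/s): [2.57, 2.57, 3.14, 3.14, 3.14, 3.14].

## Interface

Orientations are given as a unit quaternion [w, x, y, z].
In Python, from workcell import env gives the robot as it stands. The module is installed in compiled form; this text tells all that it offers.
- The arm moves only by the tool jog_arm, never from a script. Its argument "rows" is a list of rows, each a list of 6 numbers: the shift along the world's x, y, z in units of 40 mm (1.0 is 40 mm), then the turn, a rotation vector about the world's x, y, z in units of 6 degrees (1.0 is 6 degrees). In form: [[x, y, z, wx, wy, wz], ...]. A call has 1 to 12 rows; each row is the pose to reach, as a shift and turn from the pose commanded when the call began; what a row does not reach only later rows make up. A row lasts 1/12 s, in which the tool goes at most 41.7 mm and 7.16 degrees, less where a joint would pass 70% of its speed; a pose out of reach is approached as far as the arm can. A call with a gripper value outside its range is refused whole. "jaw" is the gripper command: -1 is fully open, 1 is shut, values between are in proportion, set as the call begins (left out, the last holds). The fingers move at their own pace and stop on an object; "force" is the grip in N (left out, the last holds). Time passes only in rows, so rows that repeat a pose let the fingers close. It gives the time, the measured TCP pose, the force, the opening and the grip force at its end, in the units of the state.
- env.get_state(): the state, without advancing time (a new reading comes with each control period).
- env.read_camera(name): name is "scene" or "top"; returns a dict with "pixels" (400x640x3 uint8, red, green, blue), "mtx" (3x3 intrinsics, pixels), "cam_to_world" (4x4, takes a point from camera to world coordinates). Camera axes: x right, y up, looking along -z (the intrinsics and any distortion apply to the point x, -y, -z); pixel columns grow to the right and rows downward; lengths in m; the calibration is good to about 2 mm. A picture is of the moment at which its call begins. There is no depth.
- env.hand_in(): hands the job in; it is judged then, once.
The state is a dict: "clock": time; "joint_pos": joint angles; "qvel": joint speeds; "tau": joint torques, N m; "tcp_pos": TCP position; "orientation": TCP orientation; "wrist_force": force on the tool from outside, world axes, zero at the start; "ft_torque": the same for the moment, N m; "finger_gap": finger opening in m; "grip_force": force on a finger pad.
Only numpy, scipy, OpenCV 4.12 (cv2) and the standard library are available. Lean on these libraries where they do the work, as an engineer would, in place of code of your own. Each camera call takes 0.05 s, during which the arm holds its last target. There are 200 camera calls.

## Task

Set the steel pipe up in the cut-off jig for cutting: without lifting it off, roll it up the two skids by pushing its side until it has passed the spring dogs and lies pressed snug against both buttons of the fence, with the dogs up again behind it so that it cannot roll back. Then slide it lengthwise along the fence until its left end butts against the blue length stop. The fence and the stop are set true, so press firmly enough to feel the pipe seat but never ram them, and leave the other things on the bench where they are.

Things in the scene. Friction and masses are not known exactly. Their poses are not given: they have to be found in the camera images.
- jig: Fixed cut-off jig on a green plate 215 x 290 x 10 mm; origin on the bench under it. x: rolling direction, from the front lips (9 mm high) to the fence; y: along the fence, to the left seen along x. Two skids 16 mm wide run along x at y = -58 and 58 mm; their tops are 34 mm above the bench at x = 0 and climb 4 degrees to +x, so a pipe let go before the dogs rolls back to the lips.
- dogs (a joint): Two yellow spring dogs (pawls 18 mm wide at jig y = -30 and 30 mm) on one shaft, carried by the fence bar. 0 rad: fully up, tops 46 mm above the bench (8.5 mm above the skids); about 0.5 rad with the pipe over them. The pipe rolls over them with under 2 N. They come fully up only once it is within about 1 mm of the buttons, and then lock it with 2 mm of play.
- fence: Fixed mount of the fence: a dark bar, top 20 mm over the origin, with two steel stop buttons at y = -58 and 58 mm. Origin: midway between the button faces at their rearmost setting, at the height of the pipe's axis; x into the fence (tilted up 4 degrees like the skids), y along it. Screws set bar, buttons and dogs 0 to 18 mm nearer to the pipe; this setting is not measured: feel for it.
- length_stop: Rigid blue angle block on the left of the jig's plate, 56 mm wide, with a steel face 48 x 34 mm; its top is 20 mm above its origin. Origin at the centre of the face that the pipe's left end meets (level with the pipe's axis); y points left along the fence, away from the pipe. Clamped at a different length each time.
- pipe: Loose black steel pipe, 48 mm outside diameter, 220 mm long, 0.6 to 0.9 kg, a white line along it. Origin at the middle of its axis; y lies along the pipe, pointing left to the length stop; x and z turn as it rolls. Both ends overhang the skids. Lightly oiled: it slides lengthwise at 1 to 4 N; friction takes up to half of a push on its side.
- pipe_left (a point): Centre of the pipe's left end (toward the length stop), 110 mm along the pipe's y from its origin.
- pipe_right (a point): Centre of the pipe's right end (away from the length stop), 110 mm from its origin.
- thread_compound: Bystander: tin with a black cap, 66 mm across, 88 mm high; origin under its middle.
- seal_tape: Bystander: roll of white thread tape, 49 mm across, 14 mm high; origin under its middle.
- carton_part_0: Bystander: orange and white carton 76 x 53 x 62 mm high; origin under its middle.
- coupling_a: Bystander: grey pipe coupling, 44 mm across, 41 mm high; origin under its middle.
- union_a: Bystander: rusty pipe union 47 x 54 x 47 mm high; origin under its middle.

How it is judged:
By the outcome, as a careful person would: the job done as asked, in the order asked, and still so for the second after the job is handed in, with the robot touching nothing.
It also fails if it takes over 59 s, if anything falls off the work surface, if the arm or the gripper's body presses on something with over 40 N, if the wrist force passes 120 N, or if a joint passes its speed limit or range.

## Working session

There is one attempt and no reset: what is moved stays moved. The work goes in short steps, Python scripts to look and compute and a tool call to move; the robot and the scene stay as the last step left them, time stands still between calls to the robot, and variables do not carry over. Pictures are saved under pics/ and viewed, at most 11 in all, crops included, and the job is handed in when it is done.

Besides the shell and the picture viewer there is one more tool, called after "Request:" in YAML: its name, and indented under it one key for each argument. jog_arm: Moves the arm, as the interface text tells. Its arguments: {"type":"object","properties":{"rows":{"type":"array","items":{"type":"array","items":{"type":"number"}}},"jaw":{"type":"number"},"force":{"type":"number"}},"required":["rows"]}

```bash
mkdir -p pics; python3 - <<'E'
from workcell import env
import cv2,numpy as np
np.set_printoptions(precision=4,suppress=True)
for n in("scene","top"):
    c=env.read_camera(n); cv2.imwrite(f"pics/{n}0.png",c["pixels"][:,:,::-1]); print(n,c["mtx"],c["cam_to_world"],[k for k in c])
s=env.get_state(); print(s)
E
```

```text
scene [[471.4754   0.     308.7677]
 [  0.     471.4754 192.0458]
 [  0.       0.       1.    ]] [[ 0.6646  0.5344 -0.5222 -0.131 ]
 [-0.7472  0.4762 -0.4636 -0.4897]
 [ 0.0009  0.6983  0.7158  0.9188]
 [ 0.      0.      0.      1.    ]] ['pixels', 'mtx', 'cam_to_world']
top [[481.3131   0.     316.8137]
 [  0.     481.3131 196.8656]
 [  0.       0.       1.    ]] [[-0.0012  0.9936 -0.113   0.3337]
 [-0.9999 -0.0027 -0.0126  0.0405]
 [-0.0128  0.113   0.9935  1.422 ]
 [ 0.      0.      0.      1.    ]] ['pixels', 'mtx', 'cam_to_world']
{'clock': 0.1, 'joint_pos': array([ 1.0584,  0.314 ,  0.0451,  1.3036, -0.    ,  1.4312]), 'qvel': array([ 0.0005, -0.001 ,  0.0038, -0.0018, -0.0019, -0.0002]), 'tau': array([  0.0036, -48.1724,  29.9245,   0.0127,  -0.0001,  -0.    ]), 'tcp_pos': array([0.2092, 0.5351, 0.2305]), 'orientation': array([-0.0003,  0.1853,  0.9827, -0.0008]), 'wrist_force': array([ 0.5082, -0.2562, -0.0808]), 'ft_torque': array([0.0139, 0.0009, 0.0005]), 'grip_force': 0.0, 'finger_gap': 0.08582314245947502}
```

View pics/scene0.png

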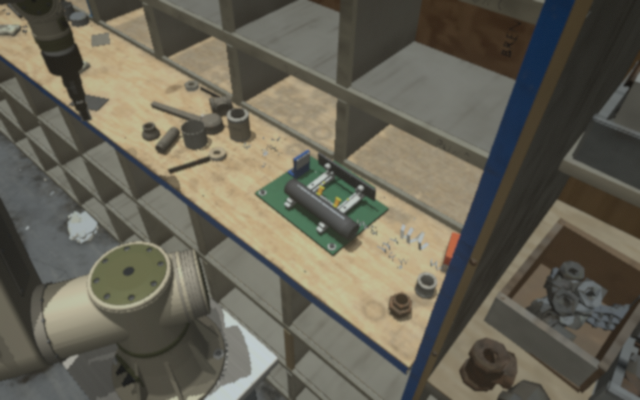

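View pics/top0.png

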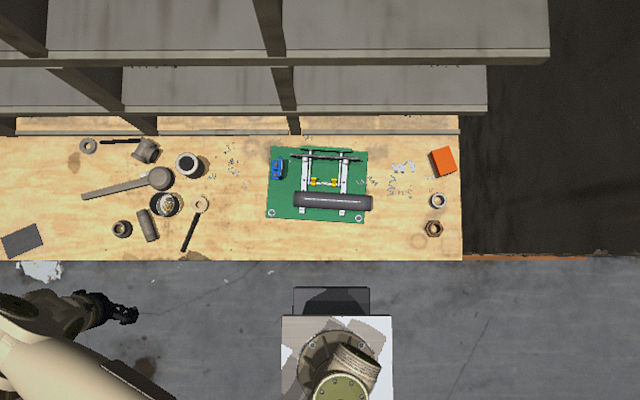

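The scene view shows the green jig near (320,200), with the pipe from (288,185) to (355,232) and the blue stop at (301,163). In the top view the plate spans (267,146)–(368,222), the pipe runs (293,200)–(372,202), and the stop is at (277,168).

```bash
python3 - <<'E'
import cv2,numpy as np
a=cv2.imread("pics/top0.png")[130:235,250:390]; b=cv2.imread("pics/scene0.png")[140:260,245:400]
a=cv2.resize(a,(560,420)[:2],interpolation=cv2.INTER_CUBIC); 
cv2.imwrite("pics/crop_t.png",cv2.resize(a,(780,585)))
cv2.imwrite("pics/crop_s.png",cv2.resize(b,(775,600),interpolation=cv2.INTER_CUBIC))
E
cat > h.py <<'E'
import cv2,numpy as np
from workcell import env
np.set_printoptions(precision=4,suppress=True)
def ray(c,u,v):
    K=c["mtx"];T=c["cam_to_world"]
    d=np.array([(u-K[0,2])/K[0,0],-(v-K[1,2])/K[1,1],-1.]);return T[:3,3],T[:3,:3]@d
def onz(c,u,v,z):
    o,d=ray(c,u,v);return o+d*(z-o[2])/d[2]
def tri(c1,p1,c2,p2):
    o1,d1=ray(c1,*p1);o2,d2=ray(c2,*p2)
    s=np.linalg.lstsq(np.c_[d1,-d2],o2-o1,rcond=None)[0]
    a=o1+d1*s[0];b=o2+d2*s[1];return (a+b)/2,np.linalg.norm(a-b)
def biggest(m):
    return max(cv2.findContours(m.astype(np.uint8),cv2.RETR_EXTERNAL,cv2.CHAIN_APPROX_NONE)[0],key=cv2.contourArea)
E
python3 - <<'E'
from h import *
for n in("top","scene"):
    c=env.read_camera(n);hsv=cv2.cvtColor(c["pixels"],cv2.COLOR_RGB2HSV);H,S,V=cv2.split(hsv)
    roi=np.zeros(H.shape,bool)
    if n=="top": roi[135:235,255:385]=1
    else: roi[140:260,250:400]=1
    g=roi&(H>50)&(H<85)&(S>80); b=roi&(H>100)&(H<130)&(S>100)
    y=roi&(H>20)&(H<32)&(S>150)
    r=cv2.minAreaRect(cv2.convexHull(np.argwhere(g)[:,::-1].astype(np.float32)))
    print(n,"green box",cv2.boxPoints(r).round(1).tolist())
    if n=="top":
        p=np.array([onz(c,*q,.01) for q in cv2.boxPoints(r)]);print(p,np.linalg.norm(np.diff(p,axis=0),axis=1),p.mean(0))
    q=np.argwhere(b)[:,::-1];print("blue",len(q),q.min(0),q.max(0))
    k=roi&(V<75)&(S<60)
    ct=biggest(k);print("dark",cv2.minAreaRect(ct),cv2.boxPoints(cv2.minAreaRect(ct)).tolist())
E
```

```text
top green box [[265.70001220703125, 216.8000030517578], [270.29998779296875, 143.5], [367.79998779296875, 149.60000610351562], [363.29998779296875, 222.89999389648438]]
[[ 0.4357  0.2089  0.01  ]
 [ 0.6557  0.1975  0.01  ]
 [ 0.6359 -0.094   0.01  ]
 [ 0.4172 -0.0777  0.01  ]] [0.2203 0.2922 0.2193] [0.5361 0.0586 0.01  ]
blue 167 [271 157] [355 179]
dark ((331.95550537109375, 207.05645751953125), (76.31616973876953, 4.186624050140381), 4.573921203613281) [[293.75201416015625, 206.1001739501953], [294.08587646484375, 201.92689514160156], [370.15899658203125, 208.0127410888672], [369.82513427734375, 212.18601989746094]]
scene green box [[260.6000061035156, 196.60000610351562], [301.20001220703125, 143.8000030517578], [384.3999938964844, 207.89999389648438], [343.8999938964844, 260.6000061035156]]
blue 29 [289 152] [306 175]
dark ((317.22637939453125, 217.4514617919922), (85.70075988769531, 26.440933227539062), 28.49563980102539) [[273.2597961425781, 208.62673950195312], [285.8745422363281, 185.3890380859375], [361.1929626464844, 226.27618408203125], [348.5782165527344, 249.51388549804688]]
```

View pics/crop_t.png

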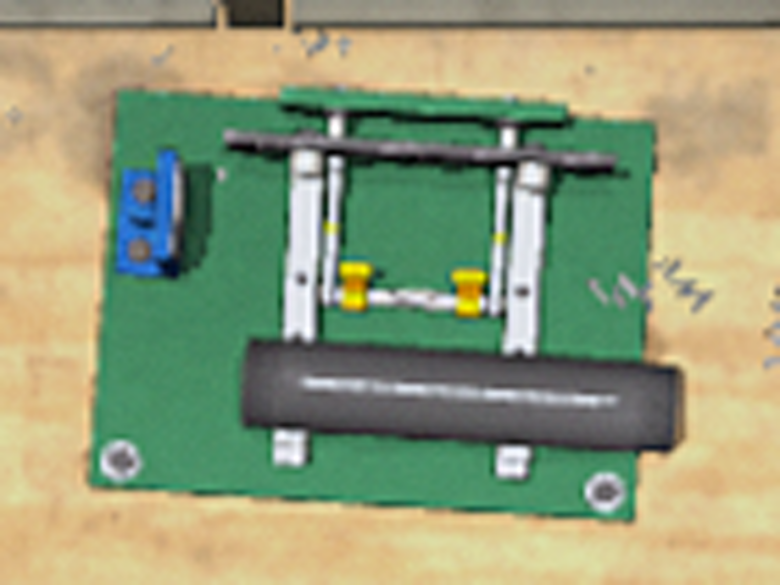

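View pics/crop_s.png

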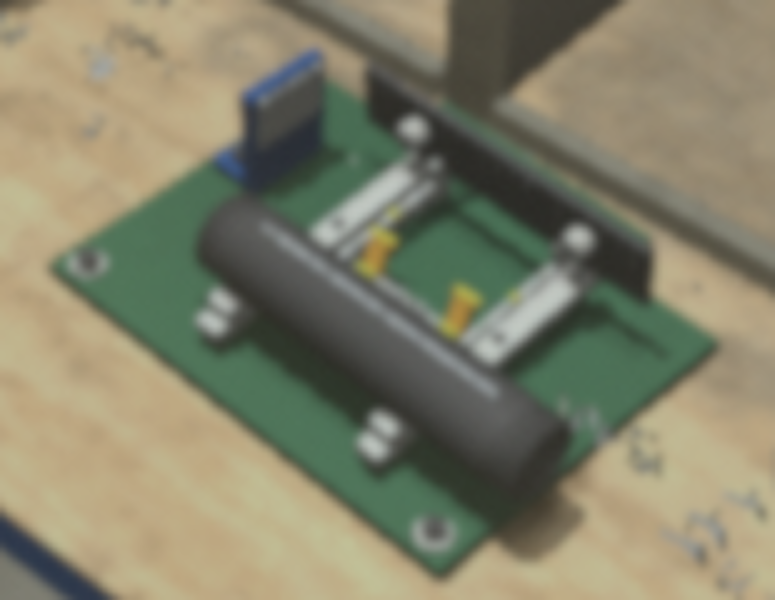

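The crops show the pipe lying near the lips, with its left end at crop (245,383) and right end at (682,408) in the top view. The dogs at (355,285) and (470,290) are in front of it, the buttons are at (307,162) and (533,175), and the stop face edge is at about (183,205). In the scene crop the buttons are at (413,130) and (578,238), and the stop's steel face is at about (288,110).

```bash
python3 - <<'E'
from h import *
t=env.read_camera("top");s=env.read_camera("scene")
T=lambda u,v:(250+u/5.571,130+v/5.571); S=lambda u,v:(245+u/5.,140+v/5.)
P=dict(btnL=((307,155),(413,127)),btnR=((533,168),(578,237)),dogL=((354,270),(380,238)),dogR=((469,278),(464,293)),
 lipL=((290,458),(212,325)),lipR=((513,470),(375,448)),
 lineL=((303,382),(262,226)),lineR=((617,402),(495,394)),
 stopTopBack=((168,152),(322,55)),barL=((228,133),(372,68)),barR=((615,160),(650,245)))
for k,(a,b) in P.items():
    p,e=tri(t,T(*a),s,S(*b));print(k,p,"gap",round(e,4))
for k,q,z in(("pipeL",(245,383),.07),("pipeR",(682,408),.07),("stopface top",(183,200),.085)):
    print(k,onz(t,*T(*q),z))
E
```

```text
btnL [0.6003 0.0915 0.065 ] gap 0.0012
btnR [ 0.5932 -0.0246  0.0645] gap 0.0012
dogL [0.545  0.0674 0.0383] gap 0.0
dogR [0.5403 0.0073 0.042 ] gap 0.0008
lipL [0.4487 0.1003 0.0247] gap 0.0025
lipR [ 0.4421 -0.0162  0.0249] gap 0.0026
lineL [0.4818 0.0926 0.0775] gap 0.0004
lineR [ 0.4714 -0.0658  0.0782] gap 0.0004
stopTopBack [0.6017 0.1607 0.0748] gap 0.003
barL [0.6102 0.1306 0.0775] gap 0.0009
barR [ 0.5937 -0.0658  0.0858] gap 0.0007
pipeL [0.4823 0.1222 0.07  ]
pipeR [ 0.469  -0.0992  0.07  ]
stopface top [0.5739 0.153  0.085 ]
```

Request:
jog_arm:
  rows:
    - [0.2,-0.5,0,0.0,0,0.1]
    - [0.6,-1.4,0,0,0,0.4]
    - [1.0,-2.4,0,0,0,0.7]
    - [1.35,-3.4,0,0,0,1.0]
    - [1.75,-4.4,0,0,0,1.3]
    - [2.15,-5.4,0,0,0,1.6]
    - [2.55,-6.4,0,0,0,1.9]
    - [2.95,-7.4,0,0,0,2.2]
    - [3.35,-8.4,0,0,0,2.5]
    - [3.75,-9.4,0,0,0,2.7]
    - [4.15,-10.3,0,0,0,2.94]
    - [4.4,-11.0,0,0,0,2.94]
  jaw: -1

```text
clock: 1.3
tcp_pos: [0.3861, 0.0934, 0.2317]
orientation: [0.001, 0.032, 0.999, 0.0]
wrist_force: [0.3, -0.5, -0.3]
finger_gap: 0.0853
grip_force: 0.0
```

Request:
jog_arm:
  rows:
    - [0.35,-0.9,0,0,0,0]
    - [0.6,-1.6,-0.5,0,0,0]
    - [0.75,-1.93,-1.2,0,0,0]
    - [0.75,-1.93,-2,0,0,0]
    - [0.75,-1.93,-2,0,0,0]
    - [0.75,-1.93,-2,0,0,0]

```text
clock: 1.8
tcp_pos: [0.4137, 0.0183, 0.1504]
orientation: [-0.002, 0.033, 0.999, 0.0]
wrist_force: [0.0, 1.0, 0.5]
finger_gap: 0.0852
grip_force: 0.0
```

```bash
python3 - <<'E'
from h import *
s=env.get_state();print(s["tcp_pos"],s["orientation"],s["wrist_force"],s["joint_pos"],s["clock"])
o=s["orientation"];print("tool y deg",2*np.degrees(np.arctan2(o[2],o[1]))-90)
E
```

```text
[0.4137 0.0183 0.1504] [-0.0021  0.0329  0.9995  0.0003] [0.0333 1.0371 0.4957] [-0.1502  0.0524 -0.4799  1.0428  0.0002 -0.0845] 1.8
tool y deg 86.23398205449828
```

Request:
jog_arm:
  rows:
    - [0,0,-0.7,0,0,0]
    - [0,0,-1.5,0,0,0]
    - [0,0,-2.2,0,0,0]
    - [0,0,-2.7,0,0,0]
    - [0,0,-2.7,0,0,0]
    - [0,0,-2.7,0,0,0]

```text
clock: 2.3
tcp_pos: [0.416, 0.0189, 0.0445]
orientation: [0.0, 0.032, 0.999, 0.0]
wrist_force: [0.1, -0.7, 0.4]
finger_gap: 0.0856
grip_force: 0.0
```

Request:
jog_arm:
  rows:
    - [0.1,-0.006,0.007,0,0,0]
    - [0.2,-0.013,0.014,0,0,0]
    - [0.3,-0.02,0.02,0,0,0]
    - [0.4,-0.026,0.028,0,0,0]
    - [0.5,-0.032,0.035,0,0,0]
    - [0.6,-0.039,0.042,0,0,0]
    - [0.7,-0.045,0.049,0,0,0]
    - [0.8,-0.052,0.056,0,0,0]
    - [0.9,-0.058,0.063,0,0,0]
    - [1.0,-0.065,0.07,0,0,0]
    - [1.0,-0.065,0.07,0,0,0]

```text
clock: 3.22
tcp_pos: [0.4562, 0.0156, 0.0461]
orientation: [0.0, 0.032, 0.999, 0.0]
wrist_force: [0.6, -0.6, 0.5]
finger_gap: 0.0858
grip_force: 0.0
```

```bash
python3 - <<'E'
from h import *
c=env.read_camera("scene");cv2.imwrite("pics/push1.png",cv2.resize(c["pixels"][120:270,235:425,::-1],(760,600),interpolation=cv2.INTER_CUBIC))
s=env.get_state();print(s["tcp_pos"],s["wrist_force"],s["ft_torque"])
E
```

```text
[0.4563 0.0156 0.0461] [-0.426   0.3245  0.8417] [ 0.0336 -0.0003 -0.0245]
```

View pics/push1.png

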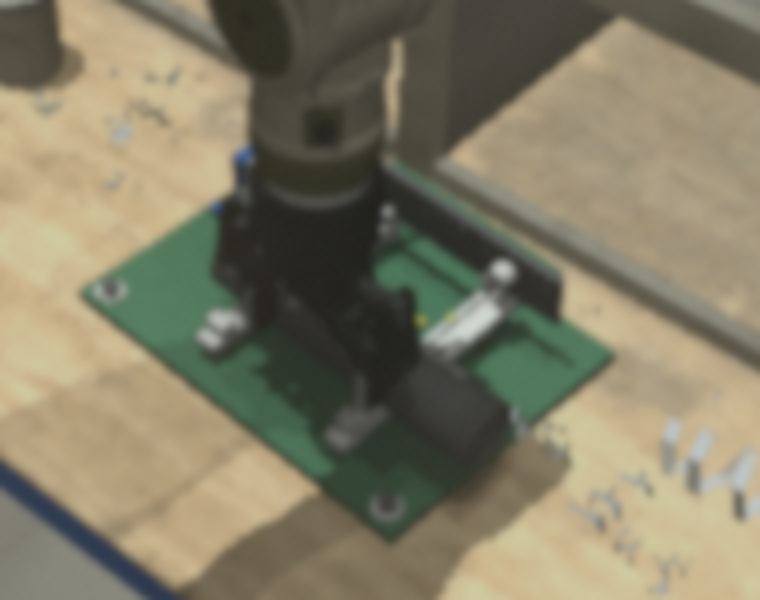

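The picture shows both fingers standing behind the pipe and level with its side. The pipe's right end is at about (455,410), and it has started to move off the lips.

Request:
jog_arm:
  rows:
    - [0.1,-0.006,0.007,0,0,0]
    - [0.2,-0.013,0.014,0,0,0]
    - [0.3,-0.02,0.02,0,0,0]
    - [0.4,-0.026,0.028,0,0,0]
    - [0.5,-0.032,0.035,0,0,0]
    - [0.6,-0.039,0.042,0,0,0]
    - [0.7,-0.045,0.049,0,0,0]
    - [0.8,-0.052,0.056,0,0,0]
    - [0.9,-0.058,0.063,0,0,0]
    - [1.0,-0.065,0.07,0,0,0]
    - [1.1,-0.071,0.077,0,0,0]
    - [1.1,-0.071,0.077,0,0,0]

```text
clock: 4.27
tcp_pos: [0.5014, 0.0127, 0.0494]
orientation: [0.001, 0.032, 0.999, -0.0]
wrist_force: [0.3, -0.0, 0.5]
finger_gap: 0.0855
grip_force: 0.0
```

Request:
jog_arm:
  rows:
    - [0.05,-0.003,0.003,0,0,0]
    - [0.1,-0.006,0.007,0,0,0]
    - [0.15,-0.01,0.01,0,0,0]
    - [0.2,-0.013,0.014,0,0,0]
    - [0.25,-0.016,0.017,0,0,0]
    - [0.25,-0.016,0.017,0,0,0]

```text
clock: 4.77
tcp_pos: [0.5103, 0.0122, 0.05]
orientation: [0.001, 0.032, 0.999, 0.0]
wrist_force: [-1.1, 0.9, 0.6]
finger_gap: 0.0851
grip_force: 1.1
```

```bash
python3 - <<'E'
from h import *
s=env.get_state();print(s["tcp_pos"],s["wrist_force"],s["ft_torque"])
c=env.read_camera("top");cv2.imwrite("pics/push2.png",cv2.resize(c["pixels"][130:235,250:390,::-1],(780,585),interpolation=cv2.INTER_CUBIC))
E
```

```text
[0.5103 0.0122 0.05  ] [-1.0993  0.9032  0.5508] [ 0.0506  0.332  -0.0383]
```

View pics/push2.png

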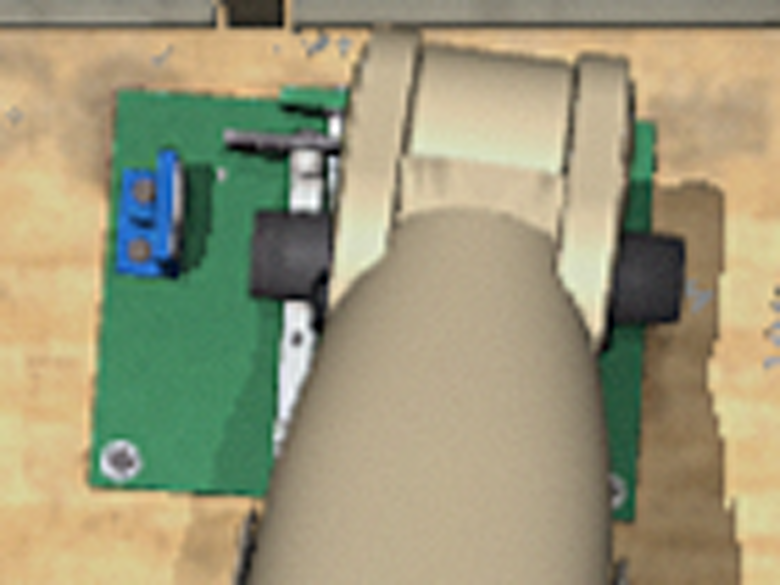

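The pipe is parallel to the fence, from (250,255) to (685,280). Its far edge is at about row 212, and the left button's face is near row 178, so roughly 15–18 mm remain.

Request:
jog_arm:
  rows:
    - [0.05,-0.003,0.003,0,0,0]
    - [0.1,-0.006,0.007,0,0,0]
    - [0.15,-0.01,0.01,0,0,0]
    - [0.2,-0.013,0.014,0,0,0]
    - [0.2,-0.013,0.014,0,0,0]

```text
clock: 5.23
tcp_pos: [0.5187, 0.0116, 0.0505]
orientation: [0.001, 0.032, 0.999, 0.0]
wrist_force: [0.2, 0.2, 0.4]
finger_gap: 0.0854
grip_force: 0.6
```

Request:
jog_arm:
  rows:
    - [0.04,-0.003,0.003,0,0,0]
    - [0.08,-0.005,0.005,0,0,0]
    - [0.08,-0.005,0.005,0,0,0]

```text
clock: 5.48
tcp_pos: [0.5212, 0.0115, 0.0507]
orientation: [0.0, 0.032, 0.999, 0.0]
wrist_force: [-2.0, -0.6, 2.4]
finger_gap: 0.0853
grip_force: 1.3
```

Request:
jog_arm:
  rows:
    - [0.03,-0.002,0.002,0,0,0]
    - [0.05,-0.003,0.003,0,0,0]
    - [0.05,-0.003,0.003,0,0,0]

```text
clock: 5.73
tcp_pos: [0.5229, 0.0114, 0.0508]
orientation: [0.0, 0.032, 0.999, 0.0]
wrist_force: [-2.4, -0.2, 2.9]
finger_gap: 0.085
grip_force: 1.7
```

Request:
jog_arm:
  rows:
    - [0.03,-0.002,0.002,0,0,0]
    - [0.06,-0.004,0.004,0,0,0]
    - [0.06,-0.004,0.004,0,0,0]

```text
clock: 5.98
tcp_pos: [0.5257, 0.0112, 0.051]
orientation: [0.001, 0.032, 0.999, 0.0]
wrist_force: [-1.2, 1.0, 1.0]
finger_gap: 0.0853
grip_force: 1.0
```

Request:
jog_arm:
  rows:
    - [0.03,-0.002,0.002,0,0,0]
    - [0.05,-0.003,0.003,0,0,0]
    - [0.05,-0.003,0.003,0,0,0]

```text
clock: 6.23
tcp_pos: [0.5276, 0.0111, 0.0511]
orientation: [0.0, 0.032, 0.999, 0.0]
wrist_force: [-2.2, 0.1, 2.1]
finger_gap: 0.0856
grip_force: 1.2
```

Request:
jog_arm:
  rows:
    - [0.03,-0.002,0.002,0,0,0]
    - [0.05,-0.003,0.003,0,0,0]
    - [0.05,-0.003,0.003,0,0,0]

```text
clock: 6.48
tcp_pos: [0.5286, 0.011, 0.0511]
orientation: [-0.0, 0.032, 0.999, 0.0]
wrist_force: [-4.6, 0.4, 5.4]
finger_gap: 0.0858
grip_force: 2.9
```

Request:
jog_arm:
  rows:
    - [0.02,-0.001,0.001,0,0,0]
    - [0.03,-0.002,0.002,0,0,0]
    - [0.03,-0.002,0.002,0,0,0]

```text
clock: 6.73
tcp_pos: [0.5287, 0.0111, 0.0511]
orientation: [-0.001, 0.032, 0.999, 0.0]
wrist_force: [-7.8, -0.0, 6.6]
finger_gap: 0.0853
grip_force: 4.5
```

Request:
jog_arm:
  rows:
    - [0.02,-0.001,0.001,0,0,0]
    - [0.03,-0.002,0.002,0,0,0]
    - [0.03,-0.002,0.002,0,0,0]

```text
clock: 6.98
tcp_pos: [0.5289, 0.011, 0.051]
orientation: [-0.002, 0.032, 0.999, 0.0]
wrist_force: [-10.8, -0.6, 8.7]
finger_gap: 0.0855
grip_force: 6.0
```

```bash
python3 - <<'E'
from h import *
s=env.get_state();print(s["tcp_pos"],s["wrist_force"],s["ft_torque"])
E
```

```text
[0.5289 0.011  0.051 ] [-10.8466  -0.5528   8.731 ] [ 0.0324  1.9079 -0.0848]
```

Request:
jog_arm:
  rows:
    - [0.02,-0.001,0.001,0,0,0]
    - [0.04,-0.003,0.003,0,0,0]
    - [0.06,-0.004,0.004,0,0,0]
    - [0.06,-0.004,0.004,0,0,0]
    - [0.06,-0.004,0.004,0,0,0]

```text
clock: 7.4
tcp_pos: [0.529, 0.011, 0.051]
orientation: [-0.004, 0.032, 0.999, -0.0]
wrist_force: [-15.5, 0.5, 13.0]
finger_gap: 0.0856
grip_force: 9.2
```

Request:
jog_arm:
  rows:
    - [-0.1,0.006,0,0,0,0]
    - [-0.3,0.02,0,0,0,0]
    - [-0.6,0.04,0,0,0,0]
    - [-1,0.065,0,0,0,0]
    - [-1.3,0.085,0.5,0,0,0]
    - [-1.3,0.085,1.4,0,0,0]
    - [-1.3,0.085,2.3,0,0,0]
    - [-1.3,-0.9,2.5,0,0,0]
    - [-1.3,-1.9,2.5,0,0,0]
    - [-1.3,-2.9,2.5,0,0,0]
    - [-1.3,-3.9,2.5,0,0,0]
    - [-1.3,-3.9,2.5,0,0,0]

```text
clock: 8.4
tcp_pos: [0.4837, -0.1522, 0.152]
orientation: [0.002, 0.036, 0.999, -0.002]
wrist_force: [1.2, 1.2, -0.5]
finger_gap: 0.0852
grip_force: 0.0
```

```bash
python3 - <<'E'
from h import *
s=env.get_state();print(s["tcp_pos"],s["wrist_force"],s["joint_pos"])
c=env.read_camera("top");a=cv2.resize(c["pixels"][130:235,250:390,::-1],(780,585),interpolation=cv2.INTER_CUBIC)
d=env.read_camera("scene");b=cv2.resize(d["pixels"][140:260,245:400,::-1],(775,600),interpolation=cv2.INTER_CUBIC)
cv2.imwrite("pics/after.png",cv2.vconcat([cv2.resize(a,(640,300)),cv2.resize(b,(640,300))]));cv2.imwrite("pics/after_t.png",a);cv2.imwrite("pics/after_s.png",b)
E
```

```text
[ 0.4837 -0.1522  0.152 ] [ 1.1764  1.1552 -0.4871] [-0.4621  0.2174 -0.2807  1.0667 -0.002  -0.3905]
```

View pics/after_t.png

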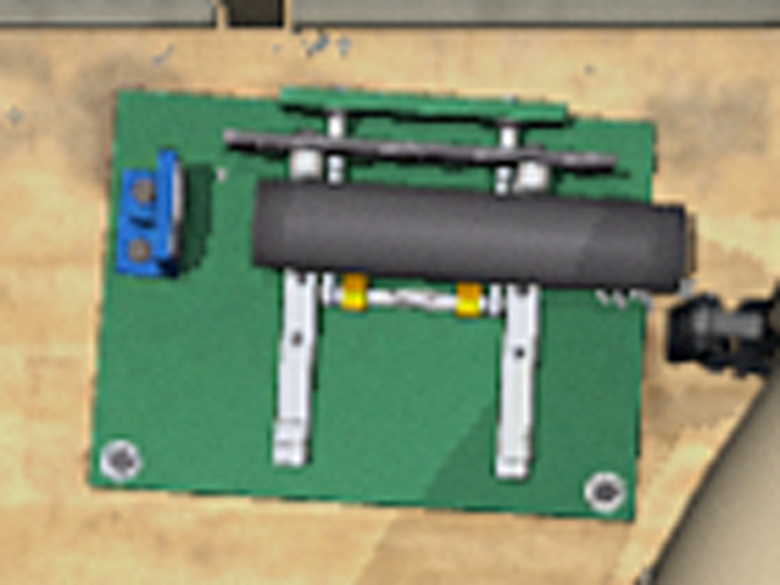

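The pipe lies against both buttons, from (255,222) to (685,248), and parallel to the fence. It is held there with the dogs visible behind it at (355,290) and (470,298). The stop face is at about column 183.

```bash
python3 - <<'E'
from h import *
t=env.read_camera("top");T=lambda u,v:(250+u/5.571,130+v/5.571)
for k,q,z in(("pipeL",(255,222),.075),("pipeR",(687,248),.075),("pipe near/far edge",(470,192),.064),("",(470,279),.064),("stopface",(184,205),.08)):
    print(k,onz(t,*T(*q),z))
E
```

```text
pipeL [0.5642 0.1171 0.075 ]
pipeR [ 0.5501 -0.1023  0.075 ]
pipe near/far edge [0.5813 0.0073 0.064 ]
 [0.5362 0.0076 0.064 ]
stopface [0.5722 0.1529 0.08  ]
```

View pics/after_s.png

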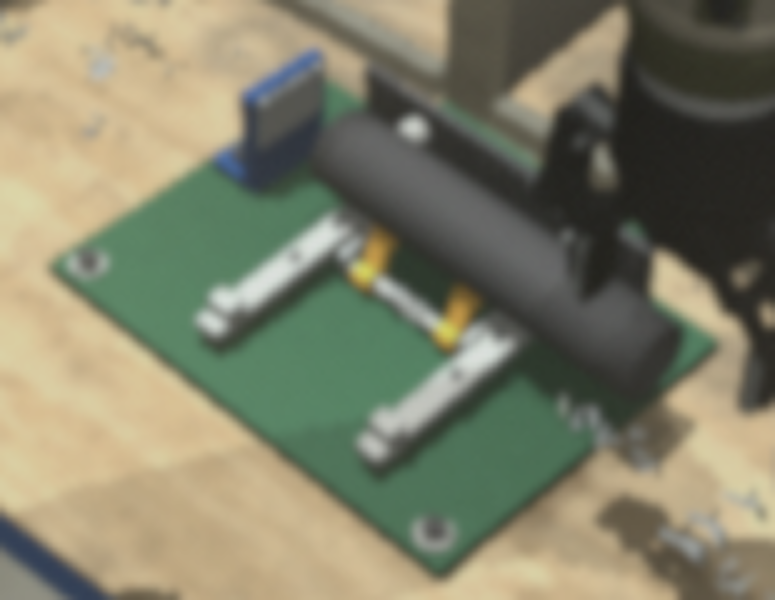

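Request:
jog_arm:
  rows:
    - [0.15,0,0,0,0,-1.1]
    - [0.3,0,0,0,0,-2.2]
    - [0.45,0,0,0,0,-3.3]
    - [0.6,0,0,0,0,-4.4]
    - [0.75,0,0,0,0,-5.5]
    - [0.9,0,0,0,0,-6.6]
    - [1.05,0,0,0,0,-7.7]
    - [1.2,0,0,0,0,-8.8]
    - [1.35,0,0,0,0,-9.9]
    - [1.5,0,0,0,0,-11.0]
    - [1.65,0,0,0,0,-12.1]
    - [1.8,0,0,0,0,-13.2]
  jaw: 1
  force: 20

```text
clock: 9.55
tcp_pos: [0.5543, -0.143, 0.1513]
orientation: [-0.0, 0.663, 0.749, 0.0]
wrist_force: [0.8, -0.3, 0.3]
finger_gap: -0.0004
grip_force: 0.0
```

Request:
jog_arm:
  rows:
    - [0,0,0,0,0,-1.0]
    - [0,0,0,0,0,-1.8]
    - [0,0,0,0,0,-1.8]
    - [0,0,0,0,0,-1.8]
    - [0,0,0,0,0,-1.8]

```text
clock: 9.97
tcp_pos: [0.5539, -0.1441, 0.1514]
orientation: [-0.0, 0.728, 0.685, 0.0]
wrist_force: [0.7, 0.6, 0.1]
finger_gap: -0.0002
grip_force: 0.0
```

```bash
python3 - <<'E'
from h import *
s=env.get_state();o=s["orientation"];print(s["tcp_pos"],s["wrist_force"],s["joint_pos"],s["clock"],"tool y deg",2*np.degrees(np.arctan2(o[2],o[1]))-90)
E
```

```text
[ 0.5539 -0.1441  0.1514] [0.7091 0.6161 0.1215] [-0.3949  0.3427 -0.1108  1.1173  0.0002  1.2371] 9.9667 tool y deg -3.5057725704958926
```

Request:
jog_arm:
  rows:
    - [0,0,-0.7,0,0,0]
    - [0,0,-1.5,0,0,0]
    - [0,0,-2.2,0,0,0]
    - [0,0,-2.68,0,0,0]
    - [0,0,-2.68,0,0,0]
    - [0,0,-2.68,0,0,0]

```text
clock: 10.47
tcp_pos: [0.5529, -0.1446, 0.0436]
orientation: [-0.001, 0.729, 0.684, -0.0]
wrist_force: [-0.1, 0.1, 0.8]
finger_gap: 0.0001
grip_force: 0.0
```

Request:
jog_arm:
  rows:
    - [0.01,0.15,0,0,0,0]
    - [0.02,0.3,0,0,0,0]
    - [0.03,0.4,0,0,0,0]
    - [0.03,0.5,0,0,0,0]
    - [0.04,0.6,0,0,0,0]
    - [0.045,0.7,0,0,0,0]
    - [0.05,0.75,0,0,0,0]
    - [0.05,0.8,0,0,0,0]
    - [0.055,0.85,0,0,0,0]
    - [0.06,0.9,0,0,0,0]

```text
clock: 11.3
tcp_pos: [0.5565, -0.11, 0.0445]
orientation: [0.001, 0.73, 0.684, -0.0]
wrist_force: [0.9, -5.1, 2.4]
finger_gap: 0.0
grip_force: 0.0
```

Request:
jog_arm:
  rows:
    - [0.003,0.05,0,0,0,0]
    - [0.006,0.1,0,0,0,0]
    - [0.01,0.15,0,0,0,0]
    - [0.013,0.2,0,0,0,0]
    - [0.016,0.25,0,0,0,0]
    - [0.02,0.3,0,0,0,0]
    - [0.022,0.35,0,0,0,0]
    - [0.026,0.4,0,0,0,0]
    - [0.03,0.45,0,0,0,0]
    - [0.032,0.5,0,0,0,0]

```text
clock: 12.13
tcp_pos: [0.5575, -0.0891, 0.0443]
orientation: [0.0, 0.73, 0.684, 0.0]
wrist_force: [0.1, -4.6, 1.7]
finger_gap: -0.0002
grip_force: 0.0
```

```bash
python3 - <<'E'
from h import *
s=env.get_state();print(s["tcp_pos"],s["wrist_force"],s["ft_torque"])
c=env.read_camera("top");a=cv2.resize(c["pixels"][130:235,250:390,::-1],(780,585),interpolation=cv2.INTER_CUBIC)
cv2.imwrite("pics/slide.png",a)
E
```

```text
[ 0.5575 -0.0891  0.0443] [ 0.1208 -4.5993  1.7194] [-0.803   0.1121 -0.0345]
```

View pics/slide.png

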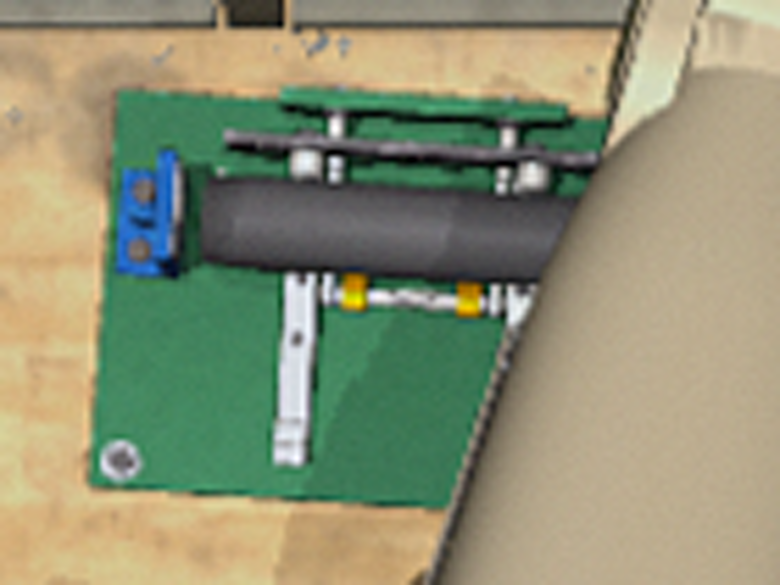

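The pipe slides along the fence. Its left end is at column 203 and the stop face at 184, so about 9–10 mm remain. I'll go on gently.

Request:
jog_arm:
  rows:
    - [0.003,0.04,0,0,0,0]
    - [0.005,0.08,0,0,0,0]
    - [0.008,0.12,0,0,0,0]
    - [0.01,0.16,0,0,0,0]
    - [0.01,0.16,0,0,0,0]

```text
clock: 12.6
tcp_pos: [0.5579, -0.0825, 0.0442]
orientation: [-0.0, 0.73, 0.684, 0.0]
wrist_force: [-0.8, -2.3, 0.1]
finger_gap: -0.0
grip_force: 0.0
```

Request:
jog_arm:
  rows:
    - [0.002,0.025,0,0,0,0]
    - [0.003,0.05,0,0,0,0]
    - [0.003,0.05,0,0,0,0]

```text
clock: 12.85
tcp_pos: [0.558, -0.0807, 0.0442]
orientation: [-0.0, 0.73, 0.684, 0.0]
wrist_force: [-1.3, -4.5, 0.6]
finger_gap: -0.0
grip_force: 0.0
```

Request:
jog_arm:
  rows:
    - [0.002,0.025,0,0,0,0]
    - [0.003,0.05,0,0,0,0]
    - [0.003,0.05,0,0,0,0]

```text
clock: 13.1
tcp_pos: [0.5582, -0.0787, 0.0443]
orientation: [-0.0, 0.73, 0.684, 0.0]
wrist_force: [0.6, -3.9, 1.9]
finger_gap: -0.0
grip_force: 0.0
```

Request:
jog_arm:
  rows:
    - [0.002,0.025,0,0,0,0]
    - [0.003,0.05,0,0,0,0]
    - [0.003,0.05,0,0,0,0]

```text
clock: 13.35
tcp_pos: [0.5583, -0.0767, 0.0443]
orientation: [-0.0, 0.73, 0.684, 0.0]
wrist_force: [-0.8, -3.7, 0.2]
finger_gap: 0.0
grip_force: 0.0
```

Request:
jog_arm:
  rows:
    - [0.001,0.02,0,0,0,0]
    - [0.002,0.03,0,0,0,0]
    - [0.002,0.03,0,0,0,0]

```text
clock: 13.6
tcp_pos: [0.5584, -0.0761, 0.0443]
orientation: [0.0, 0.73, 0.684, -0.0]
wrist_force: [-0.7, -5.2, 1.0]
finger_gap: -0.0001
grip_force: 0.0
```

Request:
jog_arm:
  rows:
    - [0.001,0.02,0,0,0,0]
    - [0.002,0.03,0,0,0,0]
    - [0.002,0.03,0,0,0,0]

```text
clock: 13.85
tcp_pos: [0.5584, -0.076, 0.0443]
orientation: [0.001, 0.73, 0.683, -0.001]
wrist_force: [-1.0, -9.4, -0.2]
finger_gap: -0.0004
grip_force: 0.0
```

Request:
jog_arm:
  rows:
    - [0.001,0.02,0,0,0,0]
    - [0.002,0.035,0,0,0,0]
    - [0.002,0.035,0,0,0,0]
    - [0.002,0.035,0,0,0,0]

```text
clock: 14.18
tcp_pos: [0.5584, -0.0759, 0.0444]
orientation: [0.002, 0.73, 0.683, -0.002]
wrist_force: [-1.2, -13.5, -0.0]
finger_gap: -0.0
grip_force: 0.0
```

Request:
jog_arm:
  rows:
    - [0,-0.1,0,0,0,0]
    - [-0.01,-0.3,0,0,0,0]
    - [-0.03,-0.7,0,0,0,0]
    - [-0.07,-1.3,0,0,0,0]
    - [-0.1,-1.8,0.5,0,0,0]
    - [-0.1,-2.1,1.3,0,0,0]
    - [-0.1,-2.3,2.1,0,0,0]
    - [-0.6,-2.8,2.8,0,0,0]
    - [-1.4,-3.3,2.8,0,0,0]
    - [-1.4,-3.3,2.8,0,0,0]

```text
clock: 15.02
tcp_pos: [0.4997, -0.2073, 0.158]
orientation: [0.0, 0.731, 0.683, -0.0]
wrist_force: [-1.4, 0.8, -0.7]
finger_gap: 0.0
grip_force: 0.0
```

```bash
python3 - <<'E'
from h import *
s=env.get_state();print(s["tcp_pos"],s["wrist_force"],s["joint_pos"],s["clock"])
t=cv2.imread("pics/after_t.png")
c=env.read_camera("top");a=cv2.resize(c["pixels"][130:235,250:390,::-1],(780,585),interpolation=cv2.INTER_CUBIC)
cv2.imwrite("pics/fin_t.png",a)
d=env.read_camera("scene");b=cv2.resize(d["pixels"][140:260,245:400,::-1],(775,600),interpolation=cv2.INTER_CUBIC)
# same columns, far/near pipe edges before and after slide (crop px, 1px ~0.48mm)
for u in(275,400,560,600,640):
    for im in(t,a):
        g=im[185:320,u].max(axis=1); k=np.where(g<95)[0]; print(u,(k.min()+185,k.max()+185) if len(k) else None,end=" ")
    print()
cv2.imwrite("pics/fin.png",np.vstack([a[80:340,:760],b[40:380,:760]]))
E
```

```text
[ 0.4997 -0.2073  0.158 ] [-1.4337  0.8318 -0.6543] [-0.5414  0.2802 -0.1819  1.108  -0.0005  1.0976] 15.0167
275 (np.int64(185), np.int64(273)) 275 (np.int64(185), np.int64(274)) 
400 (np.int64(185), np.int64(281)) 400 (np.int64(185), np.int64(282)) 
560 (np.int64(192), np.int64(292)) 560 (np.int64(192), np.int64(291)) 
600 (np.int64(197), np.int64(289)) 600 (np.int64(197), np.int64(288)) 
640 (np.int64(199), np.int64(311)) 640 None
```

View pics/fin.png

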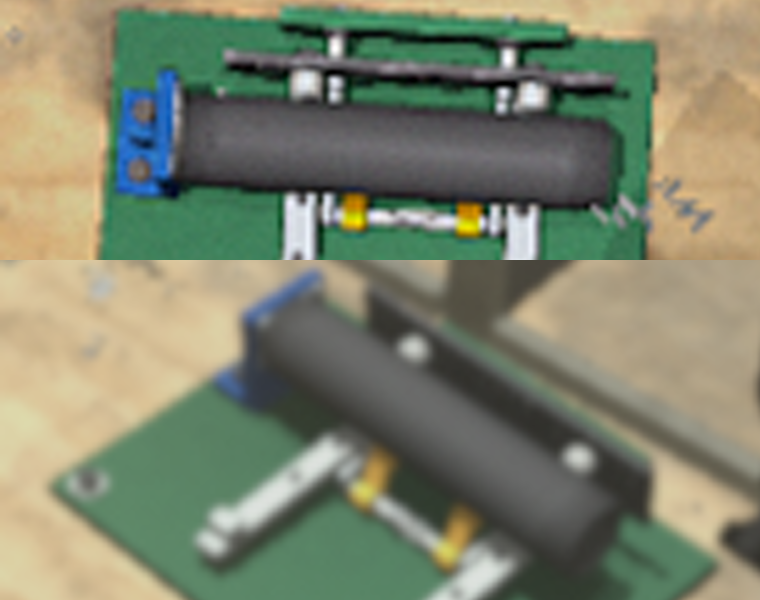

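The left end is butted against the stop at about (180,135). The pipe still lies along both buttons and the dogs are up behind it. To finish, I'll press its side once lightly, in case the sliding used up the 2 mm of play.

Request:
jog_arm:
  rows:
    - [-0.04,0.5,0,0,0,1.1]
    - [-0.1,1,0,0,0,2.2]
    - [-0.2,1.5,0,0,0,3.3]
    - [-0.4,2.0,0,0,0,4.4]
    - [-0.6,2.5,0,0,0,5.5]
    - [-0.8,3.0,0,0,0,6.6]
    - [-0.9,3.6,0,0,0,7.7]
    - [-0.9,4.2,0,0,0,8.8]
    - [-0.9,4.8,0,0,0,9.9]
    - [-0.9,5.3,0,0,0,11.0]
    - [-0.9,5.8,0,0,0,12.1]
    - [-0.9,6.3,0,0,0,13.2]
  jaw: -1

```text
clock: 16.12
tcp_pos: [0.4663, 0.0493, 0.1555]
orientation: [-0.001, 0.123, 0.992, 0.001]
wrist_force: [-0.3, -0.3, -0.6]
finger_gap: 0.0858
grip_force: 0.0
```

Request:
jog_arm:
  rows:
    - [0,0,0,0,0,1.0]
    - [0,0,0,0,0,1.75]
    - [0,0,0,0,0,1.75]
    - [0,0,-0.8,0,0,1.75]
    - [0,0,-1.6,0,0,1.75]
    - [0,0,-2.3,0,0,1.75]
    - [0,0,-2.7,0,0,1.75]
    - [0,0,-2.7,0,0,1.75]
    - [0,0,-2.7,0,0,1.75]

```text
clock: 16.87
tcp_pos: [0.4656, 0.0474, 0.0474]
orientation: [-0.002, 0.036, 0.999, 0.0]
wrist_force: [0.8, -0.3, 0.5]
finger_gap: 0.0853
grip_force: 0.0
```

```bash
python3 - <<'E'
from h import *
s=env.get_state();o=s["orientation"];print(s["tcp_pos"],s["wrist_force"],s["clock"],"tool y deg",2*np.degrees(np.arctan2(o[2],o[1]))-90)
E
```

```text
[0.4656 0.0474 0.0474] [ 0.788 -0.256  0.501] 16.8667 tool y deg 85.92325745105256
```

Request:
jog_arm:
  rows:
    - [0.2,-0.012,0.02,0,0,0]
    - [0.4,-0.026,0.04,0,0,0]
    - [0.6,-0.04,0.06,0,0,0]
    - [0.8,-0.052,0.08,0,0,0]
    - [1.0,-0.065,0.1,0,0,0]
    - [1.2,-0.078,0.1,0,0,0]
    - [1.35,-0.088,0.1,0,0,0]
    - [1.45,-0.094,0.1,0,0,0]
    - [1.5,-0.097,0.1,0,0,0]
    - [1.53,-0.1,0.1,0,0,0]
    - [1.53,-0.1,0.1,0,0,0]

```text
clock: 17.78
tcp_pos: [0.5276, 0.0429, 0.0521]
orientation: [-0.0, 0.035, 0.999, 0.0]
wrist_force: [-0.0, 1.0, -0.2]
finger_gap: 0.0855
grip_force: 0.0
```

Request:
jog_arm:
  rows:
    - [0.02,-0.001,0.001,0,0,0]
    - [0.05,-0.003,0.003,0,0,0]
    - [0.08,-0.005,0.005,0,0,0]
    - [0.08,-0.005,0.005,0,0,0]

```text
clock: 18.12
tcp_pos: [0.5296, 0.0428, 0.0524]
orientation: [-0.001, 0.035, 0.999, 0.0]
wrist_force: [-5.1, -0.0, 3.2]
finger_gap: 0.0852
grip_force: 2.7
```

Request:
jog_arm:
  rows:
    - [0.02,-0.001,0.001,0,0,0]
    - [0.04,-0.003,0.003,0,0,0]
    - [0.06,-0.004,0.004,0,0,0]
    - [0.06,-0.004,0.004,0,0,0]

```text
clock: 18.45
tcp_pos: [0.5307, 0.0428, 0.0528]
orientation: [-0.002, 0.035, 0.999, 0.0]
wrist_force: [-10.1, 0.6, 8.9]
finger_gap: 0.0851
grip_force: 6.1
```

Request:
jog_arm:
  rows:
    - [0.02,-0.001,0.001,0,0,0]
    - [0.04,-0.003,0.003,0,0,0]
    - [0.05,-0.003,0.003,0,0,0]
    - [0.05,-0.003,0.003,0,0,0]
    - [0.05,-0.003,0.003,0,0,0]

```text
clock: 18.87
tcp_pos: [0.5315, 0.0427, 0.0531]
orientation: [-0.003, 0.035, 0.999, 0.0]
wrist_force: [-13.1, -0.4, 13.7]
finger_gap: 0.0853
grip_force: 8.7
```

Request:
jog_arm:
  rows:
    - [-0.05,0.003,0,0,0,0]
    - [-0.1,0.006,0,0,0,0]
    - [-0.2,0.012,0,0,0,0]
    - [-0.4,0.026,0,0,0,0]
    - [-0.8,0.05,0,0,0,0]
    - [-1.3,0.085,0,0,0,0]
    - [-1.6,0.1,0.6,0,0,0]
    - [-1.6,0.1,1.5,0,0,0]
    - [-1.6,0.1,2.4,0,0,0]
    - [-1.7,0.8,3,0,0,0]
    - [-2,1.7,3.5,0,0,0]
    - [-2.2,2.7,3.5,0,0,0]

```text
clock: 19.87
tcp_pos: [0.4495, 0.1506, 0.1972]
orientation: [0.004, 0.037, 0.999, 0.001]
wrist_force: [1.2, 0.5, 0.2]
finger_gap: 0.0852
grip_force: 0.0
```

Request:
jog_arm:
  rows:
    - [-0.3,0.9,0,0,0,0]
    - [-0.6,1.9,0,0,0,0]
    - [-1.0,2.8,0,0,0,0]
    - [-1.3,3.7,0,0,0,0]
    - [-1.6,4.6,0,0,0,0]
    - [-1.6,4.6,0,0,0,0]
    - [-1.6,4.6,0,0,0,0]

```text
clock: 20.45
tcp_pos: [0.3822, 0.3358, 0.1925]
orientation: [0.0, 0.033, 0.999, -0.0]
wrist_force: [-0.2, 0.2, 0.2]
finger_gap: 0.0857
grip_force: 0.0
```

```bash
python3 - <<'E'
from h import *
s=env.get_state();print(s["tcp_pos"],s["wrist_force"],s["clock"])
c=env.read_camera("top");a=cv2.resize(c["pixels"][130:235,250:390,::-1],(780,585),interpolation=cv2.INTER_CUBIC)
d=env.read_camera("scene");b=cv2.resize(d["pixels"][140:260,245:400,::-1],(775,600),interpolation=cv2.INTER_CUBIC)
cv2.imwrite("pics/fin2.png",np.vstack([a[80:340,:760],b[40:380,:760]]))
E
```

```text
[0.3822 0.3358 0.1925] [-0.1852  0.1755  0.2311] 20.45
```

View pics/fin2.png

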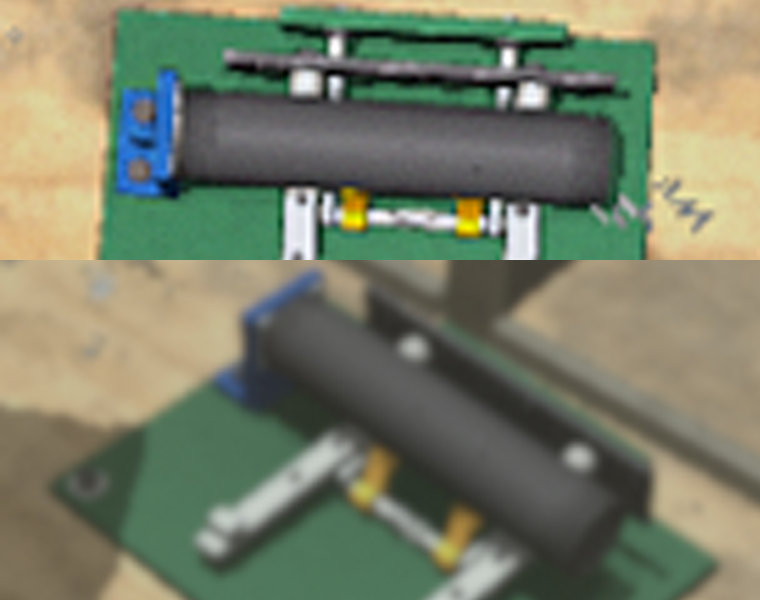

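The picture shows the left end on the stop at (180,135), the pipe snug on both buttons, and the dogs up behind it. The robot is clear.

```bash
python3 -c "
from workcell import env
print(env.hand_in())"
```

```text
the job is handed in; nothing more can be done
None
```

The pipe is past the dogs and against both fence buttons, with its left end on the blue length stop; I handed the job in at about 20 s, and the hand-in returned no verdict.

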